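# Start a run on the urine sediment reader

## Robot

A 6-joint arm with a two-finger parallel gripper is mounted at the origin on the work surface. World frame = base frame: x ahead of the robot, y to its left, z up, the work surface at z = 0. Lengths are in m, angles in rad, forces in N, time in s.
With the tool pointing down it reaches from about 0.225 to 0.875 m from the base axis. Payload 3.4 kg.
Tool frame: the origin (TCP) lies where the fingers leave the gripper's body, on its centre line; the fingertips stand 73 mm ahead of it and the grasp point (between the pads) lies 54 mm ahead of it (manip.pinch_z is the distance from the TCP to the grasp point, in m); z points along the fingers, y is the line along which they close (so a half turn about z gives the same grasp; the last joint's range is limited). The gripper opens to 85 mm and grips with 20 to 120 N. Pads are 22 mm wide; open, the fingers measure 114 mm over their backs; the gripper's body (76 mm by 85 mm) begins 54 mm behind the grasp point. The pads swing forward as they close: fully open they stand 13 mm farther back than shut.
Start: joints at [1.044, 0.276, 1.505, -0, 1.361, -0.121], TCP at [0.227, 0.528, 0.304] pointing down, gripper open.
Joint ranges: [-2.89, 2.89], [-0.75, 2.08], [0.22, 2.7], [-1.18, 4.32], [0.11, 2.71], [-2.7, 2.7]. Speed limits (rad/s): [2.57, 2.57, 3.14, 3.14, 3.14, 3.14].

## Interface

Orientations are given as a unit quaternion [w, x, y, z].
In Python, from rig import readout, imaging, manip gives the robot as it stands. The module is installed in compiled form; this text tells all that it offers.
- The arm moves only by the tool servo_tool, never from a script. Its argument "moves" is a list of rows, each an object with "dp": the shift along the tool's x, y, z in units of 0.2 m (1.0 is 0.2 m), a list of three; "delta_rot": the turn, a rotation vector about the tool's x, y, z in units of 0.1 rad (1.0 is 0.1 rad), a list of three; "fingers": the opening, from 0 (shut) to 1 (fully open). In form: [{"dp": [dx, dy, dz], "delta_rot": [wx, wy, wz], "fingers": fingers}, ...]. A call has 1 to 5 rows; each row shifts and turns the commanded pose from where the row before left it, along the tool's axes as they then stand; what a row does not reach is not made up. A row lasts 1/10 s, in which the tool goes at most 50 mm and 8.59 degrees, less where a joint would pass 70% of its speed; a pose out of reach is approached as far as the arm can. A call with a number of a shift or a turn outside -1 to 1 is refused whole. A call with a gripper value outside its range is refused whole. The fingers move at their own pace and stop on an object; "force" is the grip in N (left out, the last holds). Time passes only in rows, so rows that do not move let the fingers close. It gives the time, the measured TCP pose, the force, the opening and the grip force at its end, in the units of the state.
- readout.get_state(): the state, without advancing time (a new reading comes with each control period).
- imaging.get_image(name): name is "side" or "top" or "wrist"; returns (picture, depth): 384x512x3 uint8, red, green, blue; 384x512 float32, m along the optical axis (not along the pixel's ray), 0 where there is no reading.
- imaging.calibration(name): a dict with "intrinsics" (3x3 intrinsics, pixels), "R" (3x3) and "t" (3): a world point X has camera coordinates R X + t; the wrist camera has in their place "hand_eye" (4x4, takes a point from camera to tool coordinates, whose origin is the TCP and whose axes are the flange's). Camera axes: x right, y down, z forward; pixel columns grow to the right and rows downward; lengths in m; the calibration is good to about 2 mm. A picture is of the moment at which its call begins: read the wrist's pose just before it. calibration takes no time and is no camera call.
- manip.sign_off(): hands the job in; it is judged then, once.
The state is a dict: "clock": time; "qpos": joint angles; "qd": joint speeds; "effort": joint torques, N m; "position": TCP position; "ee_rot": TCP orientation; "contact_force": force on the tool from outside, world axes, zero at the start; "moment": the same for the moment, N m; "width": finger opening in m; "gripper_force": force on a finger pad.
Only numpy, scipy, OpenCV 4.12 (cv2) and the standard library are available. Lean on these libraries where they do the work, as an engineer would, in place of code of your own. Each camera call takes 0.05 s, during which the arm holds its last target. There are 200 camera calls.

## Task

With closed fingers and without picking anything up, start the sediment reader: first press the raised end of the rocker on the power box to switch it on, then push the tube rack along its lane until it stops against the scanning head, then press the round key all the way down (it stays down), and last press the oblong key fully and let it come back up. Keep to that order, leave the square key alone, never lift or tip the rack, and do not disturb the other things on the bench.

Things in the scene. Friction and masses are not known exactly. Their poses are not given: they have to be found in the camera images.
- reader: White fixed reader, 300 mm wide (y), x from -130 to +160 mm. Origin: on the table under it; x points to its back, y left. Right (y under +40): key deck 45 mm high, three keys in a row at x = -50 mm. Left: open lane along x at y = +100 mm, floor 6 mm high, guide strips 18 mm high, 44 mm apart. From x = +70 mm: scanning head, 95 mm high; its front face is the lane's end stop.
- dock (a point): Point on the lane floor (6 mm above the table) where the rack's origin lies when the rack is home against the scanning head. Its axes are the reader's: x along the lane towards the head. The rack slides home in +x.
- rack: Loose teal rack, 80 mm long (x, along the lane), 40 mm wide, 45 mm high, with three fixed capped tubes to 72 mm; about 0.2 kg. Origin: centre of its underside. Stands on the lane floor between the strips (2 mm play each side), 45 to 95 mm short of home at the start; slides with 1 to 3 N. Only to be pushed.
- rack_face (a point): Centre of the rack's flat near face (facing away from the scanning head), 25 mm above the rack's underside; pushing here towards the reader's +x slides the rack home.
- power_box: Fixed grey box 110 mm (x) by 65 mm (y) by 45 mm high, standing to the right of the reader. Origin: centre of its underside. On its top is the black rocker plate, 56 mm along the box's x and 30 mm wide, pivoted over the box's centre 53 mm above the table.
- rocker (a joint): Rocker angle, rad: 0 off (its end at the box's +x stands up by 10 degrees), 0.35 on (that end pressed down, 10 degrees below level). Stays where it is left; turning takes about 2 N at the end, 4 N nearer the pivot.
- rocker_raised (a point): Point on the rocker's top surface, 20 mm from the pivot towards its raised (+x) end, about 60 mm above the table when off; it goes down about 7 mm to on. Press it downwards.
- key_round (a joint): Travel of the round key, m: 0 up, 0.005 fully down. A latching key: takes about 3 N and stays down.
- key_round_top (a point): Centre of the round key's top (26 mm diameter), 14 mm above the deck when up, 59 mm above the table. The three keys stand 60 mm apart and change places from run to run.
- key_oblong (a joint): Travel of the oblong start key, m: 0 up, 0.005 fully down. Sprung: 1.4 N to start, about 5 N fully down, comes back when let go.
- key_oblong_top (a point): Centre of the oblong key's top (22 mm along the reader's x, 44 mm along its y), 59 mm above the table when up.
- key_square (a joint): Travel of the square key, m: 0 up, 0.005 down; sprung like the oblong key. Not to be pressed.
- key_square_top (a point): Centre of the square key's top (22 by 22 mm), 59 mm above the table when up.
- dropper: Small dropper bottle, 24 mm diameter, 52 mm high, standing on the key deck behind the keys. Origin: centre of underside. Leave alone.
- specimen_jar: Lidded jar, 54 mm diameter, 60 mm high, on the table just left of the rack lane. Origin: centre of underside. Leave alone.
- slide_box: White box 85 (x) by 35 (y) by 32 mm, right of the reader, behind the power box. Origin: centre of underside. Leave alone.
- pen_pot: Dark pot, 72 mm diameter, 85 mm high, pens to 130 mm, left of the reader. Origin: centre of underside. Leave alone.
- mouse: White round mouse, 62 mm across, 30 mm high, on the table left of the reader. Origin: centre of underside. Leave alone.

How it is judged:
On the way, in this order (a step that is already met when the one before it is completed fails the run):
1. the rocker is switched on (value of joint rocker above 0.27 rad), for 0.1 s.
2. the rack is home against the scanning head (x of rack in the frame of dock above -0.005 m), for 0.2 s.
3. the round key is down (value of joint key_round above 0.0038 m), for 0.1 s.
4. the oblong key is pressed (value of joint key_oblong above 0.0038 m), for 0.05 s.
At the end, for the whole second after the job is handed in: The rocker is on (over 0.27 of 0.35 rad), the rack stands upright in its lane within 5 mm of the scanning head, the round key is down (over 3.8 of 5 mm), and the oblong and square keys are up (within 1 mm) (value of joint rocker above 0.27 rad and x of rack in the frame of dock above -0.005 m and horizontal distance between rack and dock below 0.007 m and height (world z) of rack below 0.01 m and linear speed of rack below 0.01 m/s and angle between rack's own z axis and vertical below 0.08 rad and value of joint key_round above 0.0038 m and value of joint each of key_oblong, key_square below 0.001 m); the robot touches nothing.
It fails at once if the rack was pushed home before the power was on, or the round key pressed before the rack was home ((x of rack in the frame of dock above -0.005 m and value of joint rocker below 0.2 rad) or (value of joint key_round above 0.003 m and x of rack in the frame of dock below -0.007 m)).
It fails at once if the oblong key was pressed before the round key was down (value of joint key_oblong above 0.003 m and value of joint key_round below 0.003 m).
It fails at once if the square key was pressed (value of joint key_square above 0.0025 m).
It fails at once if the rack was lifted or tipped (height (world z) of rack above 0.016 m or angle between rack's own z axis and vertical above 0.2 rad).
It fails at once if another thing on the bench was disturbed (moved over 20 mm) (distance of any of dropper, specimen_jar, slide_box, pen_pot, mouse from where it was at the start of the episode above 0.02 m).
It also fails if it takes over 64 s, if anything falls off the work surface, if the arm or the gripper's body presses on something with over 40 N, if the wrist force passes 120 N, or if a joint passes its speed limit or range.

## Working session

There is one attempt and no reset: what is moved stays moved. The work goes in short steps, Python scripts to look and compute and a tool call to move; the robot and the scene stay as the last step left them, time stands still between calls to the robot, and variables do not carry over. Pictures are saved under pics/ and viewed, at most 10 in all, crops included, and the job is handed in when it is done.

Besides the shell and the picture viewer there is one more tool, called after ">>>" as name(argument=value, ...), one argument or row to a line, values as JSON. servo_tool: Moves the arm, as the interface text tells. Its arguments: {"type":"object","properties":{"moves":{"type":"array"},"force":{"type":"number"}},"required":["moves"]}

```bash
mkdir -p pics
cat > h.py <<'E'
import numpy as np, cv2
from rig import readout, imaging, manip
def grab(n):
    im,d=imaging.get_image(n); return im,d
def cloud(n,d):
    c=imaging.calibration(n);K=np.array(c["intrinsics"]);R=np.array(c["R"]);t=np.array(c["t"])
    v,u=np.mgrid[:d.shape[0],:d.shape[1]]
    p=np.stack([(u-K[0,2])/K[0,0]*d,(v-K[1,2])/K[1,1]*d,d],-1)
    return (p-t)@R
def ray(n,u,v,z):
    c=imaging.calibration(n);K=np.array(c["intrinsics"]);R=np.array(c["R"]);t=np.array(c["t"])
    o=-R.T@t; r=R.T@np.linalg.inv(K)@np.array([u,v,1.]); return o+r*(z-o[2])/r[2]
E
python3 - <<'E'
from h import *
s=readout.get_state(); print(s)
for n in("top","side"):
    im,d=grab(n); cv2.imwrite(f"pics/{n}0.png",im[...,::-1]); np.savez(f"{n}0.npz",im=im,d=d)
    c=imaging.calibration(n); print(n,c["R"],c["t"],c["intrinsics"],(d>0).mean())
E
```

```text
{'clock': 0.0, 'qpos': array([ 1.04403513e+00,  2.76596011e-01,  1.50613678e+00,  9.18493087e-06,
        1.36068986e+00, -1.21016848e-01]), 'qd': array([ 1.73343936e-05, -3.75400209e-04, -5.24834617e-04, -1.04990389e-05,
       -3.31693540e-04,  8.60875916e-04]), 'effort': array([ 1.45736249e-03, -4.16776192e+01, -2.45813906e+01,  1.95949224e-04,
        1.09094949e-02,  6.18075362e-06]), 'position': array([0.22676568, 0.52796656, 0.30303755]), 'ee_rot': array([-2.95459527e-04,  2.01484286e-01,  9.79491320e-01, -8.65990532e-04]), 'contact_force': array([-0.0347479 , -0.47676476,  0.13636674]), 'moment': array([-0.00060332, -0.04748901,  0.0041348 ]), 'gripper_force': 0.0, 'width': 0.08580919910281164}
top [[-0.02238816 -0.9995704   0.0189151 ]
 [-0.99262463  0.01996989 -0.11957239]
 [ 0.11914329 -0.0214526  -0.99264529]] [0.06750177 0.61548257 0.83840283] [[390.93525224   0.         252.76956239]
 [  0.         390.93525224 192.86210773]
 [  0.           0.           1.        ]] 0.9959360758463541
side [[-0.93787055 -0.34694926 -0.00500432]
 [-0.22797734  0.62701094 -0.7449051 ]
 [ 0.26158204 -0.69748369 -0.66715166]] [0.59829388 0.13238413 0.94764624] [[413.9428979    0.         251.20245068]
 [  0.         413.9428979  191.45816437]
 [  0.           0.           1.        ]] 0.9962717692057291
```

View pics/top0.png

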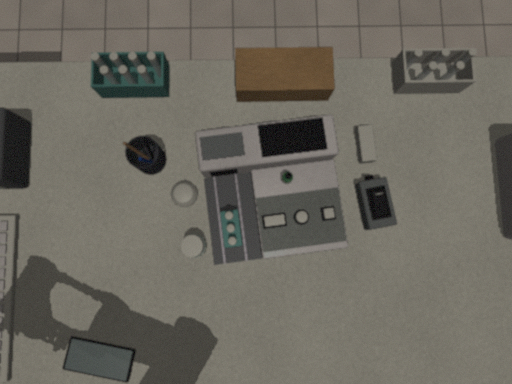

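View pics/side0.png

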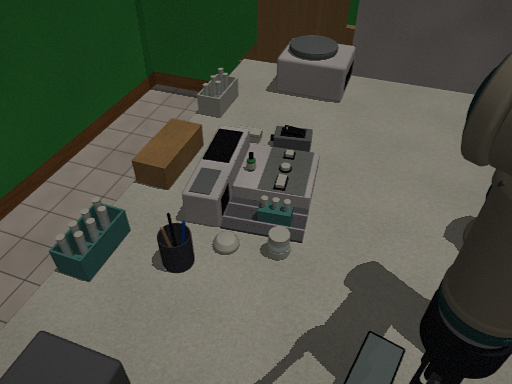

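The top view shows the oblong key at about (274,220), the round key at (302,216) and the square key at (329,213). The rack is at (231,229) and the rocker at (377,202). The side view agrees with this. Next I measure them.

Run:
```python
from h import *
f=np.load("top0.npz"); im,d=f["im"],f["d"]; P=cloud("top",d); Z=P[...,2]
g=cv2.cvtColor(im,cv2.COLOR_RGB2GRAY); hsv=cv2.cvtColor(im,cv2.COLOR_RGB2HSV)
# keys
m=np.zeros_like(g); m[200:236,258:342]=(g[200:236,258:342]>125)
# separate from white frame by contour size
for c in cv2.findContours(m,cv2.RETR_EXTERNAL,2)[0]:
    if cv2.contourArea(c)>15:
        r=cv2.minAreaRect(c); u,v=r[0]; print("key",r,ray("top",u,v,.059)[:2].round(4),"z",np.median(Z[int(v)-1:int(v)+2,int(u)-1:int(u)+2]).round(4))
# head top / deck by height: corners
for lo,hi,nm,roi in((.085,.105,"head",(110,185,190,345)),(.040,.05,"deck",(155,262,250,352)),(.035,.075,"pbox",(165,240,350,405)),(.022,.042,"slide",(115,172,350,385))):
    v0,v1,u0,u1=roi; mm=((Z>lo)&(Z<hi)).astype(np.uint8); k=np.zeros_like(mm); k[v0:v1,u0:u1]=mm[v0:v1,u0:u1]
    pts=P[k>0][:,:2].astype(np.float32)*1000; r=cv2.minAreaRect(pts); print(nm,len(pts),r,cv2.boxPoints(r).round(0).tolist(),"zmed",np.median(Z[k>0]))
# teal rack top
t=((hsv[...,0]>75)&(hsv[...,0]<100)&(hsv[...,1]>80)); k=np.zeros_like(g); k[200:255,215:250]=t[200:255,215:250]
pts=P[k>0]; print("rack",len(pts),np.percentile(pts[:,2],[5,50,95]))
q=pts[abs(pts[:,2]-.051)<.006]; print(cv2.minAreaRect(q[:,:2].astype(np.float32)*1000), q.min(0),q.max(0))
# rocker
k=np.zeros_like(g); k[175:235,355:400]=(Z[175:235,355:400]>.0485)
pts=P[k>0]; print("rock",len(pts),cv2.minAreaRect(pts[:,:2].astype(np.float32)*1000), pts[pts[:,2].argsort()[-8:]].round(3).tolist())
A=np.c_[pts[:,:2],np.ones(len(pts))]; print("plane",np.linalg.lstsq(A,pts[:,2],rcond=None)[0])
big=cv2.resize(im[160:270,200:400],None,fx=4,fy=4,interpolation=cv2.INTER_CUBIC); cv2.imwrite("pics/c1.png",np.clip(big[...,::-1]*1.4,0,255).astype(np.uint8))
```

```text
key ((274.330810546875, 220.1461639404297), (8.062257766723633, 17.4888973236084), 82.87498474121094) [0.5537 0.0096] z 0.0583
key ((301.5000305175781, 217.00003051757812), (7.77817440032959, 7.77817440032959), 45.0) [ 0.5592 -0.0496] z 0.0591
key ((328.7059326171875, 212.82354736328125), (7.276068687438965, 6.790997505187988), 75.96376037597656) [ 0.567  -0.1092] z 0.0591
head 5834 ((700.5348510742188, 22.543228149414062), (128.6165313720703, 299.7947692871094), 6.392507076263428) [[620.0, 164.0], [653.0, -134.0], [781.0, -119.0], [748.0, 179.0]] zmed 0.09639962121906734
deck 7066 ((582.0421142578125, -46.12553405761719), (201.16172790527344, 190.2688446044922), 6.4166741371154785) [[471.0, 37.0], [493.0, -152.0], [693.0, -129.0], [671.0, 60.0]] zmed 0.045632490358132154
pbox 1454 ((589.4186401367188, -222.15960693359375), (109.9593276977539, 65.88631439208984), 9.333463668823242) [[530.0, -199.0], [541.0, -264.0], [649.0, -246.0], [638.0, -181.0]] zmed 0.04630689891750259
slide 593 ((729.4525756835938, -210.17030334472656), (85.72076416015625, 37.0026969909668), 3.882655620574951) [[685.0, -195.0], [688.0, -232.0], [773.0, -226.0], [771.0, -189.0]] zmed 0.03211480441799242
rack 97 [0.04891478 0.05124452 0.05387013]
((539.2927856445312, 103.50333404541016), (76.13748931884766, 34.999813079833984), 6.578752040863037) [0.5003698  0.08256949 0.04788249] [0.57815869 0.12304486 0.05517269]
rock 423 ((552.4629516601562, -88.74287414550781), (97.75283813476562, 333.3565673828125), 15.569940567016602) [[0.513, 0.073, 0.905], [0.513, 0.073, 0.905], [0.513, 0.073, 0.905], [0.513, 0.073, 0.905], [0.513, 0.073, 0.905], [0.513, 0.073, 0.905], [0.513, 0.073, 0.905], [0.513, 0.073, 0.905]]
plane [-0.4846203   2.62633163  0.92512736]
```

View pics/c1.png

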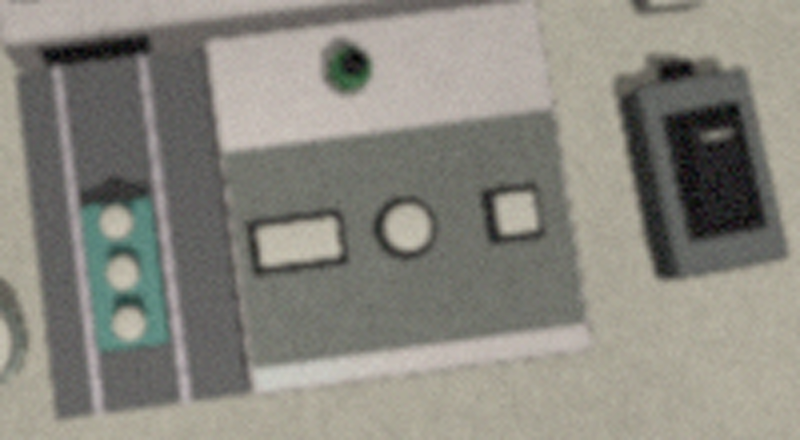

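The crop confirms the layout: the rack is in the lane at lower left, and the rocker has a white mark at its far end. The reader comes out at origin ≈(0.605,0.012) with yaw ≈6.4°, and the deck edge, head back and keys all agree with that. Next I check the rocker slope.

```bash
cat >> h.py <<'E'
from scipy.spatial.transform import Rotation as Ro
def tip():
    s=readout.get_state(); w,x,y,z=s["ee_rot"]; R=Ro.from_quat([x,y,z,w]).as_matrix(); return np.array(s["position"])+R[:,2]*.073,R
def togo(T):
    p,R=tip(); e=R.T@(np.array(T)-p); return "tip",p.round(4),"units",(e/.2).round(3)
O=np.array([.6053,.0122]); a=np.radians(6.4); X=np.array([np.cos(a),np.sin(a)]); Y=np.array([-X[1],X[0]])
def rd(x,y): return O+x*X+y*Y
E
python3 - <<'E'
from h import *
for n in("top","side"):
    f=np.load(n+"0.npz"); P=cloud(n,f["d"]); ok=f["d"]>0; 
    b=np.radians(9.3); C=np.array([.5894,-.2222]); D=P[...,:2]-C; xb=D@[np.cos(b),np.sin(b)]; yb=D@[-np.sin(b),np.cos(b)]
    g=f["im"].mean(-1)
    for lo in range(-55,56,10):
        k=ok&(abs(yb)<.010)&(xb>lo/1e3)&(xb<(lo+10)/1e3)&(P[...,2]<.1)&(P[...,2]>.03)
        print(n,lo+5,k.sum(),np.median(P[k][:,2]).round(4) if k.any() else 0, int(np.median(g[k])) if k.any() else 0)
b=np.radians(9.3)
for nm,T in(("far",[.5894+.02*np.cos(b),-.2222+.02*np.sin(b),.1]),("near",[.5894-.02*np.cos(b),-.2222-.02*np.sin(b),.1])): print(nm,T,togo(T))
print(tip()[1].round(3))
E
```

```text
top -50 40 0.0452 72
top -40 40 0.0457 69
top -30 41 0.0477 24
top -20 39 0.0545 24
top -10 40 0.0559 24
top 0 42 0.0574 24
top 10 41 0.0596 27
top 20 42 0.0613 48
top 30 36 0.0482 19
top 40 39 0.0459 69
top 50 41 0.0447 66
top 60 11 0.031 17
side -50 13 0.0456 68
side -40 12 0.0462 68
side -30 14 0.0486 9
side -20 13 0.0534 9
side -10 13 0.0563 11
side 0 15 0.0584 7
side 10 15 0.0595 7
side 20 14 0.0613 9
side 30 9 0.0464 9
side 40 12 0.0452 67
side 50 10 0.0452 67
side 60 3 0.0312 14
far [np.float64(0.6091371143281362), np.float64(-0.2189679235779328), 0.1] ('tip', array([0.2267, 0.5279, 0.2301]), 'units', array([-3.231, -2.675,  0.654]))
near [np.float64(0.5696628856718639), np.float64(-0.22543207642206722), 0.1] ('tip', array([0.2267, 0.5279, 0.2301]), 'units', array([-3.062, -2.783,  0.655]))
[[-0.919  0.395 -0.001]
 [ 0.395  0.919 -0.001]
 [ 0.    -0.002 -1.   ]]
```

>>> servo_tool(
  moves=[
    {"dp": [0,0,0],"delta_rot": [0,0,-1],"fingers": 0},
    {"dp": [0,0,0],"delta_rot": [0,0,-1],"fingers": 0},
    {"dp": [0,0,0],"delta_rot": [0,0,-1],"fingers": 0},
    {"dp": [0,0,0],"delta_rot": [0,0,-1],"fingers": 0},
    {"dp": [0,0,0],"delta_rot": [0,0,-1],"fingers": 0},
  ],
)

```text
clock: 0.6
position: [0.2269, 0.5281, 0.3034]
ee_rot: [-0.0, -0.049, 0.999, -0.0]
contact_force: [0.0, -0.1, -0.4]
width: 0.0121
gripper_force: 0.0
```

The rocker surface rises towards the box end furthest from the robot, so that is the end to press.

>>> servo_tool(
  moves=[
    {"dp": [-0.08,-0.22,0],"delta_rot": [0,0,-0.17],"fingers": 0},
    {"dp": [-0.08,-0.22,0],"delta_rot": [0,0,0],"fingers": 0},
    {"dp": [-0.08,-0.22,0],"delta_rot": [0,0,0],"fingers": 0},
    {"dp": [-0.08,-0.22,0],"delta_rot": [0,0,0],"fingers": 0},
    {"dp": [-0.08,-0.22,0],"delta_rot": [0,0,0],"fingers": 0},
  ],
)

```text
clock: 1.1
position: [0.3304, 0.3165, 0.3036]
ee_rot: [-0.0, -0.056, 0.998, -0.0]
contact_force: [0.6, 0.5, 0.8]
width: -0.0002
gripper_force: 0.0
```

>>> servo_tool(
  moves=[
    {"dp": [-0.08,-0.22,0],"delta_rot": [0,0,0],"fingers": 0},
    {"dp": [-0.08,-0.22,0],"delta_rot": [0,0,0],"fingers": 0},
    {"dp": [-0.08,-0.22,0],"delta_rot": [0,0,0],"fingers": 0},
    {"dp": [-0.08,-0.22,0],"delta_rot": [0,0,0],"fingers": 0},
    {"dp": [-0.08,-0.22,0],"delta_rot": [0,0,0],"fingers": 0},
  ],
)

```text
clock: 1.6
position: [0.4343, 0.1066, 0.3037]
ee_rot: [-0.0, -0.056, 0.998, 0.0]
contact_force: [1.0, 0.5, 0.0]
width: 0.0005
gripper_force: 0.0
```

>>> servo_tool(
  moves=[
    {"dp": [-0.08,-0.22,0],"delta_rot": [0,0,0],"fingers": 0},
    {"dp": [-0.08,-0.22,0],"delta_rot": [0,0,0],"fingers": 0},
    {"dp": [-0.08,-0.22,0],"delta_rot": [0,0,0],"fingers": 0},
    {"dp": [-0.08,-0.22,0],"delta_rot": [0,0,0],"fingers": 0},
    {"dp": [-0.08,-0.22,0],"delta_rot": [0,0,0],"fingers": 0},
  ],
)

```text
clock: 2.1
position: [0.5384, -0.1032, 0.3035]
ee_rot: [-0.0, -0.055, 0.998, 0.0]
contact_force: [1.3, 0.6, -0.4]
width: -0.0006
gripper_force: 0.0
```

Run:
```python
from h import *
print(togo([.6091,-.219,.075]),readout.get_state()["contact_force"],readout.get_state()["width"])
print(tip()[1].round(3))
```

```text
('tip', array([ 0.5383, -0.1031,  0.2305]), 'units', array([-0.288, -0.615,  0.777])) [ 1.29071536  0.58181375 -0.36889353] -0.0005631831491842644
[[-0.994 -0.11  -0.001]
 [-0.11   0.994  0.001]
 [ 0.     0.001 -1.   ]]
```

>>> servo_tool(
  moves=[
    {"dp": [-0.1,-0.205,0],"delta_rot": [0,0,0],"fingers": 0},
    {"dp": [-0.1,-0.205,0],"delta_rot": [0,0,0],"fingers": 0},
    {"dp": [-0.09,-0.205,0],"delta_rot": [0,0,0],"fingers": 0},
    {"dp": [0,0,0.2],"delta_rot": [0,0,0],"fingers": 0},
    {"dp": [0,0,0.2],"delta_rot": [0,0,0],"fingers": 0},
  ],
)

```text
clock: 2.6
position: [0.6105, -0.2192, 0.2232]
ee_rot: [0.001, -0.055, 0.999, -0.001]
contact_force: [-0.3, 0.3, 0.3]
width: 0.0003
gripper_force: 0.0
```

>>> servo_tool(
  moves=[
    {"dp": [0,0,0.2],"delta_rot": [0,0,0],"fingers": 0},
    {"dp": [0,0,0.15],"delta_rot": [0,0,0],"fingers": 0},
    {"dp": [0,0,0],"delta_rot": [0,0,0],"fingers": 0},
    {"dp": [0,0,0],"delta_rot": [0,0,0],"fingers": 0},
  ],
)

```text
clock: 3.0
position: [0.6094, -0.2171, 0.1538]
ee_rot: [-0.0, -0.056, 0.998, 0.0]
contact_force: [1.6, 0.3, 0.4]
width: -0.0001
gripper_force: 0.0
```

Run:
```python
from h import *
im,d=grab("wrist"); cv2.imwrite("pics/w1.png",im[...,::-1])
print(togo([.6091,-.219,.060]),readout.get_state()["contact_force"])
```

```text
('tip', array([ 0.6104, -0.2175,  0.0822]), 'units', array([ 0.007, -0.006,  0.111])) [-0.05954115  0.13673926  0.49438099]
```

View pics/w1.png

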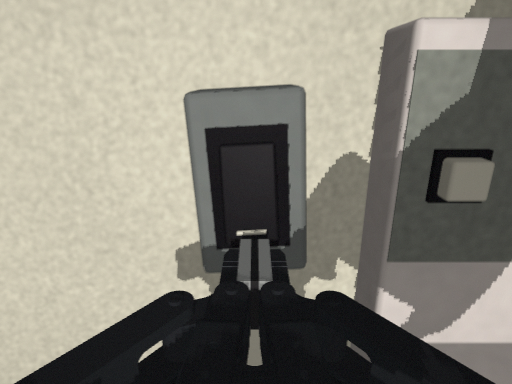

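The wrist view shows the closed fingertips at (255,245), over the marked raised end of the rocker and centred across it. I press down now.

>>> servo_tool(
  moves=[
    {"dp": [0.005,-0.005,0.08],"delta_rot": [0,0,0],"fingers": 0},
    {"dp": [0,0,0.03],"delta_rot": [0,0,0],"fingers": 0},
    {"dp": [0,0,0.02],"delta_rot": [0,0,0],"fingers": 0},
    {"dp": [0,0,0.01],"delta_rot": [0,0,0],"fingers": 0},
    {"dp": [0,0,0],"delta_rot": [0,0,0],"fingers": 0},
  ],
)

```text
clock: 3.55
position: [0.6102, -0.2185, 0.1274]
ee_rot: [0.002, -0.056, 0.998, -0.001]
contact_force: [2.9, 0.1, 3.0]
width: 0.0001
gripper_force: 1.9
```

>>> servo_tool(
  moves=[
    {"dp": [0,0,0.01],"delta_rot": [0,0,0],"fingers": 0},
    {"dp": [0,0,0.005],"delta_rot": [0,0,0],"fingers": 0},
    {"dp": [0,0,0],"delta_rot": [0,0,0],"fingers": 0},
  ],
)

```text
clock: 3.85
position: [0.6102, -0.2185, 0.1265]
ee_rot: [0.003, -0.056, 0.998, -0.001]
contact_force: [1.9, 2.1, 15.9]
width: -0.0
gripper_force: 7.8
```

>>> servo_tool(
  moves=[
    {"dp": [0,0,-0.1],"delta_rot": [0,0,0],"fingers": 0},
    {"dp": [0,0,-0.2],"delta_rot": [0,0,0],"fingers": 0},
    {"dp": [0,0,-0.2],"delta_rot": [0,0,0],"fingers": 0},
    {"dp": [0.1,0.2,0],"delta_rot": [0,0,0],"fingers": 0},
    {"dp": [0.1,0.2,0],"delta_rot": [0,0,0],"fingers": 0},
  ],
)

```text
clock: 4.35
position: [0.5592, -0.1434, 0.2238]
ee_rot: [0.0, -0.055, 0.999, -0.001]
contact_force: [-0.3, 0.8, -0.5]
width: 0.0001
gripper_force: 0.0
```

>>> servo_tool(
  moves=[
    {"dp": [0.1,0.2,0],"delta_rot": [0,0,0],"fingers": 0},
    {"dp": [0.1,0.2,0],"delta_rot": [0,0,0],"fingers": 0},
    {"dp": [0.1,0.2,0],"delta_rot": [0,0,0],"fingers": 0},
    {"dp": [0.1,0.2,0],"delta_rot": [0,0,0],"fingers": 0},
    {"dp": [0,0.2,0],"delta_rot": [0,0,0],"fingers": 0},
  ],
)

```text
clock: 4.85
position: [0.4535, 0.0475, 0.2223]
ee_rot: [-0.003, -0.055, 0.998, -0.0]
contact_force: [1.1, -0.4, -0.3]
width: -0.0002
gripper_force: 0.0
```

Run:
```python
from h import *
im,d=grab("side"); P=cloud("side",d); ok=d>0
b=np.radians(9.3); C=np.array([.5894,-.2222]); D=P[...,:2]-C; xb=D@[np.cos(b),np.sin(b)]; yb=D@[-np.sin(b),np.cos(b)]
for lo in range(-25,26,10):
    k=ok&(abs(yb)<.010)&(abs(xb-lo/1e3)<.005)&(P[...,2]<.1)&(P[...,2]>.03); print(lo,np.median(P[k][:,2]).round(4))
D=P[...,:2]-O; x=D@X;y=D@Y; hsv=cv2.cvtColor(im,cv2.COLOR_RGB2HSV)
k=ok&(hsv[...,0]>75)&(hsv[...,0]<100)&(hsv[...,1]>80)&(abs(y-.1)<.04)&(P[...,2]<.08)&(x<.1)&(x>-.2)
print("rack x,y pct",np.percentile(x[k],[2,10,50,98]),np.percentile(y[k],[2,50,98]),k.sum())
# face: z between 15..45
f=k&(P[...,2]>.012)&(P[...,2]<.042)&(x<-.06); print("face",f.sum(),np.percentile(x[f],[5,50,95]),np.percentile(y[f],[5,50,95]))
im,d=grab("wrist"); cv2.imwrite("pics/w2.png",im[...,::-1])
T=rd(-.135,.0985); print(T,togo([*T,.10]),togo([*T,.024]))
```

```text
-25 0.06
-15 0.059
-5 0.058
5 0.0551
15 0.0547
25 0.0526
rack x,y pct [-0.09638656 -0.09146159 -0.05944605 -0.01739443] [0.08625487 0.11882124 0.12251455] 574
face 122 [-0.09643932 -0.07870211 -0.06137607] [0.11743851 0.11988936 0.12179215]
[0.46016164 0.09503783] ('tip', array([0.4548, 0.0502, 0.1496]), 'units', array([-0.053,  0.219,  0.248])) ('tip', array([0.4548, 0.0502, 0.1496]), 'units', array([-0.055,  0.219,  0.628]))
```

View pics/w2.png

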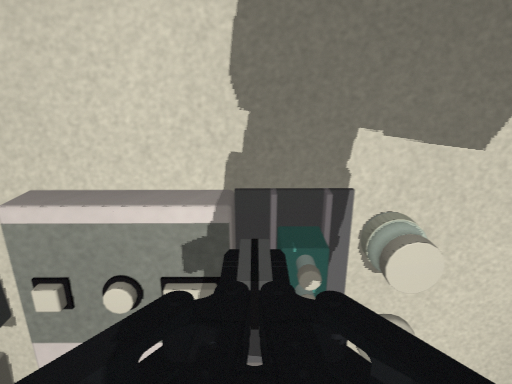

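The rocker is on, since its surface now slopes down towards +x. The wrist view shows the rack's near face right of the fingers, at about (303,240). By depth that face is at reader x≈-96 mm. I move behind it and go down.

>>> servo_tool(
  moves=[
    {"dp": [-0.03,0.11,0],"delta_rot": [0,0,0],"fingers": 0},
    {"dp": [-0.025,0.115,0],"delta_rot": [0,0,0],"fingers": 0},
    {"dp": [0,0,0.2],"delta_rot": [0,0,0],"fingers": 0},
    {"dp": [0,0,0.2],"delta_rot": [0,0,0],"fingers": 0},
    {"dp": [0,0,0.1],"delta_rot": [0,0,0],"fingers": 0},
  ],
)

```text
clock: 5.45
position: [0.4618, 0.0918, 0.1201]
ee_rot: [-0.003, -0.056, 0.998, -0.001]
contact_force: [0.2, -0.3, -0.1]
width: -0.0
gripper_force: 0.0
```

>>> servo_tool(
  moves=[
    {"dp": [0,0,0.11],"delta_rot": [0,0,0],"fingers": 0},
    {"dp": [0,0,0],"delta_rot": [0,0,0],"fingers": 0},
    {"dp": [0,0,0],"delta_rot": [0,0,0],"fingers": 0},
  ],
)

```text
clock: 5.75
position: [0.4639, 0.092, 0.1007]
ee_rot: [-0.001, -0.055, 0.998, -0.0]
contact_force: [0.9, 0.3, 0.1]
width: 0.0001
gripper_force: 0.0
```

Run:
```python
from h import *
print(togo([*rd(-.107,.0995),.026]),togo([*rd(-.021,.0995),.026]),readout.get_state()["contact_force"],tip()[1].round(3))
```

```text
('tip', array([0.4638, 0.092 , 0.0277]), 'units', array([-0.124,  0.022,  0.009])) ('tip', array([0.4638, 0.092 , 0.0277]), 'units', array([-0.554,  0.023,  0.008])) [0.86560293 0.29511551 0.05596909] [[-0.994 -0.111 -0.002]
 [-0.111  0.994 -0.001]
 [ 0.002 -0.    -1.   ]]
```

>>> servo_tool(
  moves=[
    {"dp": [-0.03,0.022,0.005],"delta_rot": [0,0,0],"fingers": 0},
    {"dp": [-0.05,0,0],"delta_rot": [0,0,0],"fingers": 0},
    {"dp": [-0.03,0,0],"delta_rot": [0,0,0],"fingers": 0},
    {"dp": [-0.03,0,0],"delta_rot": [0,0,0],"fingers": 0},
    {"dp": [-0.03,0,0],"delta_rot": [0,0,0],"fingers": 0},
  ],
)

```text
clock: 6.25
position: [0.4972, 0.1009, 0.1001]
ee_rot: [-0.001, -0.056, 0.998, -0.0]
contact_force: [-2.7, 0.4, 2.0]
width: -0.0002
gripper_force: 1.3
```

>>> servo_tool(
  moves=[
    {"dp": [-0.03,0,0],"delta_rot": [0,0,0],"fingers": 0},
    {"dp": [-0.03,0,0],"delta_rot": [0,0,0],"fingers": 0},
    {"dp": [-0.03,0,0],"delta_rot": [0,0,0],"fingers": 0},
    {"dp": [-0.03,0,0],"delta_rot": [0,0,0],"fingers": 0},
    {"dp": [-0.03,0,0],"delta_rot": [0,0,0],"fingers": 0},
  ],
)

```text
clock: 6.75
position: [0.5277, 0.1042, 0.0999]
ee_rot: [0.0, -0.056, 0.998, 0.0]
contact_force: [-2.6, -0.2, 1.5]
width: -0.0002
gripper_force: 1.1
```

>>> servo_tool(
  moves=[
    {"dp": [-0.03,0,0],"delta_rot": [0,0,0],"fingers": 0},
    {"dp": [-0.03,0,0],"delta_rot": [0,0,0],"fingers": 0},
    {"dp": [-0.03,0,0],"delta_rot": [0,0,0],"fingers": 0},
    {"dp": [-0.03,0,0],"delta_rot": [0,0,0],"fingers": 0},
    {"dp": [-0.03,0,0],"delta_rot": [0,0,0],"fingers": 0},
  ],
)

```text
clock: 7.25
position: [0.5576, 0.1075, 0.0999]
ee_rot: [0.0, -0.056, 0.998, 0.0]
contact_force: [-2.2, -0.1, 1.4]
width: -0.0
gripper_force: 0.9
```

Run:
```python
from h import *
print(togo([*rd(-.021,.0995),.026]),readout.get_state()["contact_force"])
```

```text
('tip', array([0.5576, 0.1076, 0.0269]), 'units', array([-0.079, -0.003,  0.004])) [-2.24232529 -0.08601404  1.39290651]
```

>>> servo_tool(
  moves=[
    {"dp": [-0.03,0,0],"delta_rot": [0,0,0],"fingers": 0},
    {"dp": [-0.02,0,0],"delta_rot": [0,0,0],"fingers": 0},
    {"dp": [-0.015,0,0],"delta_rot": [0,0,0],"fingers": 0},
    {"dp": [-0.01,0,0],"delta_rot": [0,0,0],"fingers": 0},
    {"dp": [0,0,0],"delta_rot": [0,0,0],"fingers": 0},
  ],
)

```text
clock: 7.75
position: [0.5715, 0.1091, 0.0998]
ee_rot: [-0.001, -0.056, 0.998, 0.0]
contact_force: [-3.0, -0.4, 1.3]
width: -0.0002
gripper_force: 1.3
```

>>> servo_tool(
  moves=[
    {"dp": [-0.01,0,0],"delta_rot": [0,0,0],"fingers": 0},
    {"dp": [-0.01,0,0],"delta_rot": [0,0,0],"fingers": 0},
    {"dp": [0,0,0],"delta_rot": [0,0,0],"fingers": 0},
  ],
)

```text
clock: 8.05
position: [0.572, 0.1092, 0.0998]
ee_rot: [-0.004, -0.056, 0.998, -0.0]
contact_force: [-10.4, -1.2, 8.4]
width: 0.0003
gripper_force: 5.1
```

>>> servo_tool(
  moves=[
    {"dp": [0.05,0,0],"delta_rot": [0,0,0],"fingers": 0},
    {"dp": [0.1,0,0],"delta_rot": [0,0,0],"fingers": 0},
    {"dp": [0,0,-0.2],"delta_rot": [0,0,0],"fingers": 0},
    {"dp": [0,0,-0.2],"delta_rot": [0,0,0],"fingers": 0},
    {"dp": [0,-0.2,0],"delta_rot": [0,0,0],"fingers": 0},
  ],
)

```text
clock: 8.55
position: [0.5543, 0.0695, 0.1856]
ee_rot: [0.007, -0.058, 0.998, 0.001]
contact_force: [1.6, -1.3, -0.8]
width: 0.0001
gripper_force: 0.0
```

Run:
```python
from h import *
im,d=grab("side"); P=cloud("side",d); ok=d>0; cv2.imwrite("pics/s2.png",im[...,::-1])
D=P[...,:2]-O; x=D@X;y=D@Y; hsv=cv2.cvtColor(im,cv2.COLOR_RGB2HSV)
k=ok&(hsv[...,0]>75)&(hsv[...,0]<100)&(hsv[...,1]>80)&(abs(y-.1)<.04)&(P[...,2]<.056)&(x<.1)&(x>-.2)
print("rack",np.percentile(x[k],[2,50,98]),np.percentile(y[k],[2,50,98]),np.percentile(P[k][:,2],[2,98]),k.sum())
print("round",rd(-.05,-.055),"obl",rd(-.05,.005)); print(togo([.560,-.048,.075]), readout.get_state()["contact_force"])
```

```text
rack [-0.01192752  0.02277318  0.06618197] [0.08723337 0.11864003 0.12216916] [0.01759784 0.05383229] 565
round [ 0.5617424  -0.04803068] obl [0.55505426 0.01159539]
('tip', array([0.555 , 0.0615, 0.1105]), 'units', array([ 0.039, -0.546,  0.18 ])) [ 0.95682031 -4.58307029 -0.37533068]
```

View pics/s2.png

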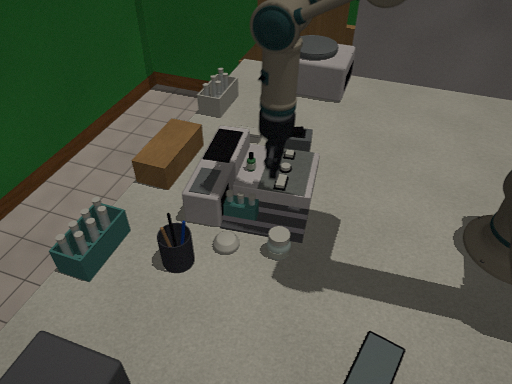

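The side view shows the rack upright at (242,208), against the head, and nothing else has moved. It travelled about 84 mm and then stopped hard. Next is the round key.

>>> servo_tool(
  moves=[
    {"dp": [0.01,-0.19,0],"delta_rot": [0,0,0],"fingers": 0},
    {"dp": [0.01,-0.19,0],"delta_rot": [0,0,0],"fingers": 0},
    {"dp": [0.01,-0.16,0],"delta_rot": [0,0,0],"fingers": 0},
    {"dp": [0,0,0.05],"delta_rot": [0,0,0],"fingers": 0},
    {"dp": [0,0,0],"delta_rot": [0,0,0],"fingers": 0},
  ],
)

```text
clock: 9.1
position: [0.556, -0.042, 0.1686]
ee_rot: [-0.001, -0.054, 0.999, 0.0]
contact_force: [-0.1, -0.6, 0.7]
width: 0.0
gripper_force: 0.0
```

Run:
```python
from h import *
im,d=grab("top"); hsv=cv2.cvtColor(im,cv2.COLOR_RGB2HSV)
print(togo([.5605,-.049,.059]), readout.get_state()["contact_force"])
im,d=grab("wrist"); cv2.imwrite("pics/w3.png",im[...,::-1])
```

```text
('tip', array([ 0.556 , -0.0412,  0.096 ]), 'units', array([-0.018, -0.042,  0.185])) [-0.94024126  0.48328951 -0.25935493]
```

View pics/w3.png

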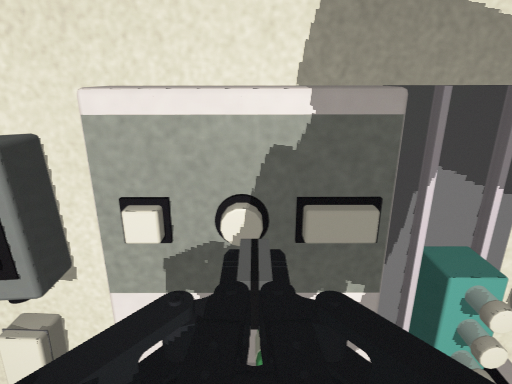

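The wrist view shows the round key at (241,222), slightly left of the tips, which matches the computed 8 mm offset. I correct for it and press.

>>> servo_tool(
  moves=[
    {"dp": [-0.018,-0.042,0.05],"delta_rot": [0,0,0],"fingers": 0},
    {"dp": [0,0,0.09],"delta_rot": [0,0,0],"fingers": 0},
    {"dp": [0,0,0.04],"delta_rot": [0,0,0],"fingers": 0},
    {"dp": [0,0,0.015],"delta_rot": [0,0,0],"fingers": 0},
    {"dp": [0,0,0.01],"delta_rot": [0,0,0],"fingers": 0},
  ],
)

```text
clock: 9.7
position: [0.5606, -0.0489, 0.1288]
ee_rot: [-0.001, -0.056, 0.998, 0.0]
contact_force: [-1.8, 0.6, 2.8]
width: -0.0
gripper_force: 1.4
```

Run:
```python
from h import *
print(togo([.5605,-.049,.054]), readout.get_state()["contact_force"])
```

```text
('tip', array([ 0.5605, -0.0489,  0.0558]), 'units', array([ 0.   , -0.001,  0.009])) [-1.75513277  0.62017773  2.81512377]
```

>>> servo_tool(
  moves=[
    {"dp": [0,0,0.01],"delta_rot": [0,0,0],"fingers": 0},
    {"dp": [0,0,0.01],"delta_rot": [0,0,0],"fingers": 0},
    {"dp": [0,0,0],"delta_rot": [0,0,0],"fingers": 0},
  ],
)

```text
clock: 10.0
position: [0.5607, -0.049, 0.1264]
ee_rot: [0.0, -0.056, 0.998, 0.0]
contact_force: [-3.9, 2.9, 10.2]
width: 0.0002
gripper_force: 5.1
```

>>> servo_tool(
  moves=[
    {"dp": [0,0,-0.1],"delta_rot": [0,0,0],"fingers": 0},
    {"dp": [0,0,-0.05],"delta_rot": [0,0,0],"fingers": 0},
    {"dp": [0,0.15,0],"delta_rot": [0,0,0],"fingers": 0},
    {"dp": [0,0.15,0],"delta_rot": [0,0,0],"fingers": 0},
    {"dp": [0,0,0],"delta_rot": [0,0,0],"fingers": 0},
  ],
)

```text
clock: 10.5
position: [0.5541, 0.0127, 0.1552]
ee_rot: [0.0, -0.057, 0.998, 0.001]
contact_force: [0.8, -0.2, 0.2]
width: -0.0
gripper_force: 0.0
```

Run:
```python
from h import *
print(togo([.5543,.0108,.054]), readout.get_state()["contact_force"])
im,d=grab("side"); P=cloud("side",d); 
for n,c in(("round",[.5605,-.049]),("square",[.567,-.109])):
    k=(d>0)&(np.linalg.norm(P[...,:2]-c,axis=-1)<.008)&(P[...,2]<.08); print(n,k.sum(),np.median(P[k][:,2]))
```

```text
('tip', array([0.5541, 0.0128, 0.0822]), 'units', array([ 0.   , -0.01 ,  0.141])) [ 0.78783435 -0.19412464  0.17051885]
round 4 0.054865898940463745
square 6 0.06009506153927313
```

The round key has latched down: its top is now about 54 mm high, against 60 mm for the square key. Next I press the oblong key.

>>> servo_tool(
  moves=[
    {"dp": [0,-0.008,0.09],"delta_rot": [0,0,0],"fingers": 0},
    {"dp": [0,0,0.03],"delta_rot": [0,0,0],"fingers": 0},
    {"dp": [0,0,0.02],"delta_rot": [0,0,0],"fingers": 0},
    {"dp": [0,0,0.01],"delta_rot": [0,0,0],"fingers": 0},
    {"dp": [0,0,0.005],"delta_rot": [0,0,0],"fingers": 0},
  ],
)

```text
clock: 11.05
position: [0.5546, 0.0078, 0.1263]
ee_rot: [0.0, -0.055, 0.998, -0.0]
contact_force: [-6.8, 0.2, 21.8]
width: -0.0003
gripper_force: 10.9
```

>>> servo_tool(
  moves=[
    {"dp": [0,0,0.005],"delta_rot": [0,0,0],"fingers": 0},
    {"dp": [0,0,0],"delta_rot": [0,0,0],"fingers": 0},
  ],
)

```text
clock: 11.25
position: [0.5546, 0.0079, 0.1263]
ee_rot: [0.001, -0.055, 0.998, -0.0]
contact_force: [-6.7, 0.3, 21.6]
width: -0.0001
gripper_force: 10.9
```

Fully pressed. I lift off and check.

>>> servo_tool(
  moves=[
    {"dp": [0,0,-0.1],"delta_rot": [0,0,0],"fingers": 0},
    {"dp": [0,0,-0.2],"delta_rot": [0,0,0],"fingers": 0},
    {"dp": [0,0,-0.2],"delta_rot": [0,0,0],"fingers": 0},
    {"dp": [0.2,0,-0.1],"delta_rot": [0,0,0],"fingers": 0},
    {"dp": [0.2,0,-0.1],"delta_rot": [0,0,0],"fingers": 0},
  ],
)

```text
clock: 11.75
position: [0.4753, -0.001, 0.2644]
ee_rot: [0.001, -0.056, 0.998, -0.0]
contact_force: [-0.7, -0.2, 0.9]
width: -0.0002
gripper_force: 0.0
```

>>> servo_tool(
  moves=[
    {"dp": [0.2,0,-0.1],"delta_rot": [0,0,0],"fingers": 0},
    {"dp": [0.2,0,0],"delta_rot": [0,0,0],"fingers": 0},
    {"dp": [0,0,0],"delta_rot": [0,0,0],"fingers": 0},
    {"dp": [0,0,0],"delta_rot": [0,0,0],"fingers": 0},
  ],
)

```text
clock: 12.15
position: [0.3953, -0.0095, 0.2835]
ee_rot: [0.001, -0.055, 0.998, -0.0]
contact_force: [0.3, -0.3, 0.7]
width: 0.0001
gripper_force: 0.0
```

Run:
```python
from h import *
im,d=grab("side"); P=cloud("side",d)
for n,c in(("round",[.5605,-.049]),("square",[.567,-.109]),("oblong",[.554,.0108]),("rocker far",[.609,-.219]),("rocker near",[.570,-.225])):
    k=(d>0)&(np.linalg.norm(P[...,:2]-c,axis=-1)<.008)&(P[...,2]<.08); print(n,k.sum(),np.median(P[k][:,2]))
D=P[...,:2]-O; x=D@X;y=D@Y; hsv=cv2.cvtColor(im,cv2.COLOR_RGB2HSV)
k=(d>0)&(hsv[...,0]>75)&(hsv[...,0]<100)&(hsv[...,1]>80)&(abs(y-.1)<.04)&(P[...,2]<.056)&(x<.1)&(x>-.2)
print("rack",np.percentile(x[k],[2,98]),readout.get_state()["contact_force"])
# lane-end face of head measured the same way at z 60..90
h=(d>0)&(y>.05)&(y<.14)&(P[...,2]>.085)&(x>.03)&(x<.2); print("head top front edge",np.percentile(x[h],[1,3,10]))
im,d=grab("top"); cv2.imwrite("pics/t2.png",cv2.resize(im[100:270,120:420,::-1],None,fx=2.5,fy=2.5))
```

```text
round 18 0.053688085531142404
square 14 0.05965383537453942
oblong 23 0.05920003019059041
rocker far 12 0.05466844635757814
rocker near 17 0.05980832686301754
rack [-0.01195676  0.06633879] [0.71583396 0.05143112 0.24034445]
head top front edge [0.0678519  0.068542   0.07324202]
```

View pics/t2.png

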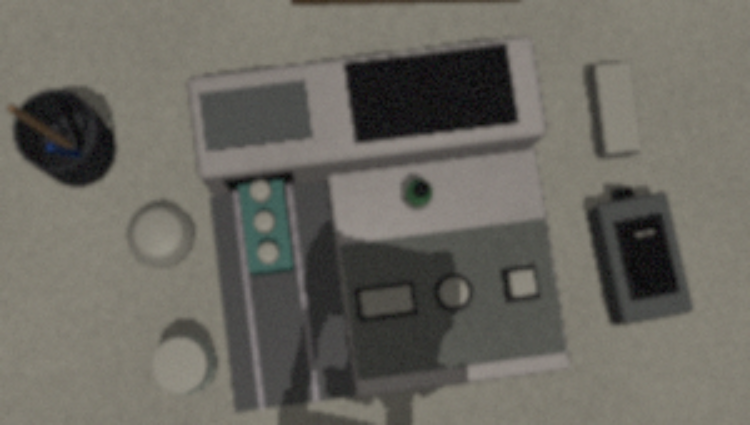

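The top view shows the rack against the head at (262,225) and everything else where it was. The keys and rocker are in their required states.

```bash
python3 -c "
from rig import manip; print(manip.sign_off())"
```

```text
the job is handed in; nothing more can be done
None
```

The job is handed in: rocker on, rack home against the head, round key latched down, and oblong key pressed and back up, in that order; the last images show all of this, with nothing else disturbed, but the hand-in returned no verdict.

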